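# Close the microscope stage with its round blank insert

## Robot

A 6-joint arm with a two-finger parallel gripper is mounted at the origin on the work surface. World frame = base frame: x ahead of the robot, y to its left, z up, the work surface at z = 0. Lengths are in m, angles in rad, forces in N, time in s.
With the tool pointing down it reaches from about 0.35 to 0.85 m from the base axis. Payload 8.1 kg.
Tool frame: the origin (TCP) lies between the finger pads; the fingertips stand 11 mm ahead of it and the grasp point (between the pads) lies 8 mm behind it; y points along the fingers, x is the direction in which the jaws open and shut, and the axes are right-handed (so a half turn about y gives the same grasp; the last joint's range is limited). The gripper opens to 93 mm and grips with 3 to 60 N. Pads are 15 mm wide; open, the fingers measure 128 mm over their backs; the gripper's body (75 mm by 188 mm) begins 65 mm behind the grasp point.
Start: joints at [1.087, 0.13, 1.488, -0, 1.523, -0.085], TCP at [0.233, 0.553, 0.207] pointing down, gripper open.
Joint ranges: [-2.96, 2.96], [-0.89, 2.26], [0.02, 2.5], [-1.34, 4.48], [0, 2.73], [-2.66, 2.66]. Speed limits (rad/s): [2.39, 2.39, 2.79, 3.14, 3.14, 3.14].

## Interface

Orientations are given as a rotation vector (axis times angle).
In Python, from plant import readout, optics, robot gives the robot as it stands.
- The arm moves only by the shell command python3 -m creep 'ROWS' [FORCE]. ROWS is JSON, a list that holds one entry, the list of rows, each a list of 7 numbers: the closure, from 0 (fully open) to 1 (shut), then the shift along the tool's x, y, z in cm, then the turn, a rotation vector about the tool's x, y, z in degrees. In form: [[[grip, x, y, z, wx, wy, wz], ...]]. A call has exactly 8 rows; each row shifts and turns the pose as measured when the row begins, along the tool's axes as they then stand; what a row does not reach is not made up. A row lasts 1/10 s, in which the tool goes at most 50 mm and 8.59 degrees, less where a joint would pass 70% of its speed; a pose out of reach is approached as far as the arm can. A call is refused whole if a number of a shift passes 5 or a number of a turn 8.59, either way. A call with a gripper value outside its range is refused whole. The fingers move at their own pace and stop on an object; FORCE is the grip in N (left out, the last holds). Time passes only in rows, so rows that do not move let the fingers close, or fill a call up. It gives the time, the measured TCP pose, the force and the opening at its end, in the units of the state.
- readout.read_state(): the state, without advancing time (a new reading comes with each control period).
- optics.read_camera(name): name is "side" or "top" or "wrist"; returns a dict with "frame" (480x640x3 uint8, red, green, blue), "depth" (480x640 float32, m along the optical axis (not along the pixel's ray), 0 where there is no reading), "intrinsics" (3x3 intrinsics, pixels), "R" (3x3) and "t" (3): a world point X has camera coordinates R X + t. Camera axes: x right, y down, z forward; pixel columns grow to the right and rows downward; lengths in m; the calibration is good to about 2 mm. A picture is of the moment at which its call begins.
- robot.close_job(): hands the job in, once; it reports no verdict.
The state is a dict: "t": time; "q": joint angles; "dq": joint speeds; "joint_torque": joint torques, N m; "tool_pos": TCP position; "orientation": TCP orientation; "force": force on the tool from outside, world axes, zero at the start; "wrist_torque": the same for the moment, N m; "opening": finger opening in m.
Only numpy, scipy, OpenCV 4.12 (cv2) and the standard library are available. Lean on these libraries where they do the work, as an engineer would, in place of code of your own. Each camera call takes 0.05 s, during which the arm holds its last target. There are 200 camera calls.

## Task

Take the round blank insert out of the rack and fit it into the round opening of the microscope stage, pressing it past the spring balls until it is fully home and flush all round. Lay it in and press it gently, leave the square insert in the rack, and do not disturb the samples and other things on the bench.

Things in the scene. Friction and masses are not known exactly. Their poses are not given: they have to be found in the camera images.
- insert: the round blank insert to fit: plain aluminium disc, 110 mm diameter, 10 mm thick, about 0.25 kg, both faces alike (brighter 68 mm circle in the middle). Origin at the disc's centre, mid thickness; x is the disc's axis. It starts on edge in either cradle of the rack, axis level, centre 68 mm and top edge 123 mm above the table
- square: a square aluminium insert, 100 x 100 x 10 mm, with a black 40 mm spot, standing on edge in the other cradle; it does not fit the stage. Origin at its centre, x axis across its thickness. Leave it there
- rack: grey rack fixed to the table, 70 x 260 mm, origin at the centre of its underside, x across the thickness of the inserts. Cradles at y = -65 and +65 mm each hold an insert upright between two low walls (12 mm apart, 6 mm thick, 90 mm long, tops 55 mm above the table); the upper part of the insert stands free
- scope: white inverted microscope with a black 230 x 210 mm stage plate, fixed. Origin on the table straight under the centre of the round stage opening, z up, x and y along the stage's 230 and 210 mm sides. Stage top 160 mm above the table. Eyepieces on its -y side, 200 to 320 mm from the origin, up to about 50 mm above the stage
- seat (a point): where the insert's centre lies when fully home: on the axis of the opening, 5 mm under the stage top (155 mm above the table). The opening is a round recess 112.5 mm across and 10 mm deep; its floor is a flat ledge 30 mm wide round a 51 mm hole over the objectives. An insert fully home is flush with the stage top
- opening (a point): centre of the opening at stage-top level. Three brass spring balls (12 mm, centres 3 mm above the ledge) stick 3.5 mm out of the recess wall at 60, 180 and -60 degrees from the scope's x axis. They hold an insert proud until pressed down past them (4 to 6 N over each ball). They may shove it 2 to 4 mm off centre, an edge on the rim: nudge it over, or press and slide it inwards (10 to 20 N)
- mount_teal: teal resin sample, 38 mm diameter, 22 mm high, standing on the stage near its corner on the +x, -y side; origin at the centre of its underside. Leave it there
- mount_red: red resin sample, 38 mm diameter, 22 mm high, standing on the table just beyond the rack; origin at the centre of its underside
- dish: white bowl, 90 mm diameter, 30 mm high, on the table beyond the rack and microscope; origin at the centre of its underside
- bottle: amber bottle, 60 mm diameter, 150 mm high, on the table at the far side; origin at the centre of its underside
- jar: white jar, 70 mm diameter, 80 mm high, on the table to the left of the rack; origin at the centre of its underside
- brush: brush lying on the table at the far side; origin at the middle of its underside
Mind the look-alikes: they are no part of the job. Leave any blue or red look-alike of the insert alone.

How it is judged:
At the end, for the whole second after the job is handed in: The round insert lies in the stage opening, its centre within 3 mm of the seat sideways, no more than 1.5 mm higher than fully home, level within 0.025 rad, at rest (horizontal distance between insert and seat below 0.003 m and z of insert in the frame of seat between -0.003 and 0.0015 m and angle between the x axis of insert and the z axis of scope, either way round below 0.025 rad and linear speed of insert below 0.01 m/s); the robot touches nothing.
It fails at once if the insert is pressed or dropped on the microscope with more than 80 N (contact force between insert and scope above 80 N).
It fails at once if the arm pushes the microscope itself with more than 40 N (contact force between the arm and scope above 40 N).
It fails at once if the square insert is moved more than 15 mm (distance of square from where it was at the start of the episode above 0.015 m).
It fails at once if a sample or another thing on the bench is moved more than 20 mm (distance of any of mount_teal, mount_red, dish, bottle, jar, brush from where it was at the start of the episode above 0.02 m).
It also fails if it takes over 67 s, if anything falls off the work surface, if the arm or the gripper's body presses on something with over 40 N, if the wrist force passes 120 N, or if a joint passes its speed limit or range.

## Working session

There is one attempt and no reset: what is moved stays moved. The work goes in short steps, Python scripts to look and compute and a shell command to move; the robot and the scene stay as the last step left them, time stands still between calls to the robot, and variables do not carry over. Pictures are saved under pics/ and viewed, about 8 in all and at most 12, crops included, and the job is handed in when it is done.

```bash
mkdir -p pics
cat > h.py <<'E'
import numpy as np, cv2
from plant import readout, optics, robot
from scipy.spatial.transform import Rotation as Rn
def cam(n):
    c=optics.read_camera(n); return c
def pts(c):
    K=c["intrinsics"];d=c["depth"];v,u=np.mgrid[:480,:640]
    P=np.stack([(u-K[0,2])/K[0,0]*d,(v-K[1,2])/K[1,1]*d,d],-1)
    return (P-c["t"])@c["R"]
def save(c,f): cv2.imwrite("pics/"+f,c["frame"][:,:,::-1])
E
python3 - <<'E'
from h import *
s=readout.read_state();print(s)
for n in("top","side"):
    c=cam(n);save(c,n+"0.png");np.savez(n+"0.npz",**c);print(n,c["R"],c["t"],c["intrinsics"])
E
```

```text
{'t': 0.0, 'q': array([ 1.08660996e+00,  1.31161934e-01,  1.48925844e+00,  1.60886281e-05,
        1.52298896e+00, -8.53918531e-02]), 'dq': array([ 0.00067167,  0.00188305, -0.00021407,  0.00037024, -0.00296093,
        0.0008834 ]), 'joint_torque': array([ 4.31647959e-04, -5.59851480e+01, -4.91753089e+01,  7.68614095e-02,
        3.57806298e-02, -1.78747046e-04]), 'tool_pos': array([0.23268279, 0.55241567, 0.20559845]), 'orientation': array([-1.37275317, -0.90941669,  0.91205399]), 'force': array([-0.2072253 , -0.91740575,  0.45319859]), 'wrist_torque': array([ 0.03484769, -0.00102476,  0.02689269]), 'opening': 0.0933218785144239}
top [[-0.00264654 -0.99997442 -0.00664482]
 [-0.99776876  0.00308388 -0.06669322]
 [ 0.066712    0.00645349 -0.9977514 ]] [0.11117406 0.54989696 1.24675631] [[433.96303288   0.         322.52583067]
 [  0.         433.96303288 236.50796455]
 [  0.           0.           1.        ]]
side [[ 0.7961942  -0.60502511 -0.00440576]
 [-0.46444404 -0.6064946  -0.64533405]
 [ 0.38777124  0.51585746 -0.76388779]] [-0.36859398  0.40150289  1.06552135] [[535.33265763   0.         323.7757595 ]
 [  0.         535.33265763 244.81264622]
 [  0.           0.           1.        ]]
```

View pics/top0.png

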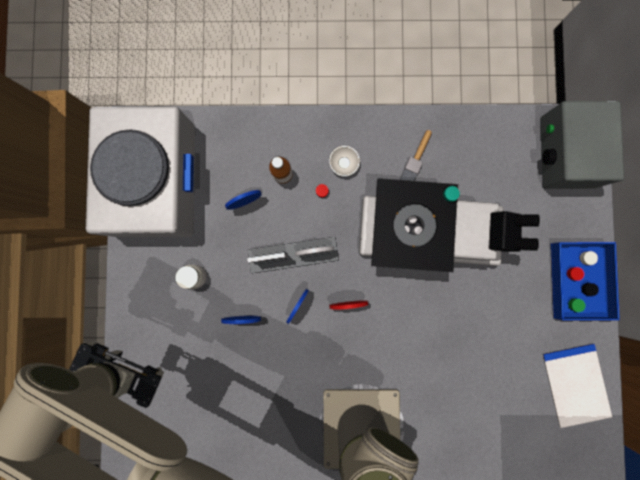

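View pics/side0.png

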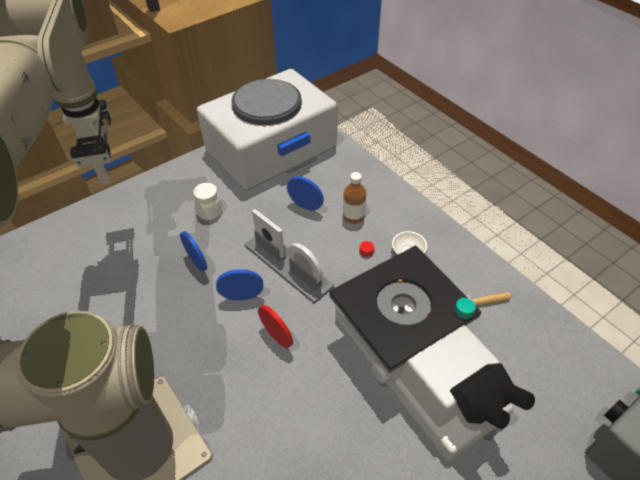

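Top view: the round insert is in the rack's right cradle (px ~318,250) and the square in the left (~267,258). The stage opening is at ~(414,226), with teal at (452,194). The side view agrees.

Run:
```python
from h import *
s=readout.read_state();print("tool R\n",Rn.from_rotvec(s["orientation"]).as_matrix().round(3))
for n in("top","side"):
    c=dict(np.load(n+"0.npz"));P=pts(c);f=c["frame"].astype(int);ok=c["depth"]>0
    u0=np.array([[318,250],[267,258],[414,226]]) if n=="top" else np.array([[305,262],[268,232],[403,302]])
    X=P.reshape(-1,3)
    print(n,[P[v,u].round(3).tolist() for u,v in u0])
    for lab,(u,v) in zip(("ins","sq"),u0[:2]):
        m=np.zeros((480,640),bool);m[v-45:v+45,u-45:u+45]=1
        m&=ok&(P[...,2]>0.065)&(P[...,2]<0.135)
        k,l,st,ce=cv2.connectedComponentsWithStats(m.astype(np.uint8))
        for i in range(1,k):
            if st[i,4]<40: continue
            Q=P[l==i];mu=np.median(Q,0);A=Q-Q.mean(0);e,V=np.linalg.eigh(A[:,:2].T@A[:,:2])
            pr=A[:,:2]@V[:,1]
            print(lab,st[i],Q.mean(0).round(4),"top",np.percentile(Q[:,2],98).round(4),"dir",V[:,1].round(3),"ext",pr.min().round(3),pr.max().round(3),"endsmid",(Q.mean(0)[:2]+V[:,1]*(pr.min()+pr.max())/2).round(4),"th",np.ptp(A[:,:2]@V[:,0]).round(4))
    # stage: dark pixels with z~.16
    m=(ok&(abs(P[...,2]-.16)<.008)&(f.max(-1)<60)).astype(np.uint8)
    k,l,st,ce=cv2.connectedComponentsWithStats(m);i=1+st[1:,4].argmax();Q=P[l==i]
    r=cv2.minAreaRect(Q[:,:2].astype(np.float32));print("stage",st[i],r,np.median(Q[:,2]))
    # opening: hole contour -> rays to z=.16
    m=(l==i).astype(np.uint8)
    cs,h=cv2.findContours(m,cv2.RETR_CCOMP,cv2.CHAIN_APPROX_NONE)
    hs=[q for q,hh in zip(cs,h[0]) if hh[3]>=0];q=max(hs,key=cv2.contourArea)[:,0]
    K=c["intrinsics"];d=np.c_[(q-K[[0,1],[2,2]])/K[0,0],np.ones(len(q))]@c["R"];o=-c["R"].T@c["t"]
    W=(o+d*((.16-o[2])/d[:,2])[:,None])[:,:2]
    print("open circ",cv2.fitEllipse(W.astype(np.float32)),W.mean(0), np.ptp(W,axis=0))
```

```text
tool R
 [[ 0.388 -0.001 -0.922]
 [ 0.922 -0.001  0.388]
 [-0.002 -1.     0.   ]]
top [[0.507, 0.121, 0.124], [0.486, 0.257, 0.126], [0.574, -0.143, 0.087]]
ins [295 246  39  10 173] [0.5068 0.1323 0.109 ] top 0.1255 dir [-0.15   0.989] ext -0.053 0.054 endsmid [0.5067 0.1328] th 0.0104
ins [273 253  14   6  58] [0.4931 0.2258 0.115 ] top 0.1266 dir [-0.169  0.986] ext -0.014 0.018 endsmid [0.4928 0.2274] th 0.0104
sq [295 249  17   7  76] [0.5024 0.1614 0.1069] top 0.1253 dir [-0.143  0.99 ] ext -0.022 0.025 endsmid [0.5023 0.1627] th 0.01
sq [247 253  40   9 171] [0.4882 0.2595 0.1178] top 0.1271 dir [-0.142  0.99 ] ext -0.048 0.052 endsmid [0.488  0.2612] th 0.0102
sq [297 289  12  14  59] [0.3834 0.1633 0.0945] top 0.1095 dir [-0.85   0.527] ext -0.019 0.02 endsmid [0.383  0.1636] th 0.0103
stage [ 372  179   86   93 5438] ((0.571354329586029, -0.12997588515281677), (0.2099018543958664, 0.22998793423175812), 85.49003601074219) 0.16082647335824202
open circ ((0.5705892443656921, -0.12915997207164764), (0.11326323449611664, 0.11386925727128983), 42.665225982666016) [ 0.57107049 -0.1
[... 514 characters left out ...]
 38 529] [0.4839 0.2554 0.1005] top 0.1247 dir [-0.156  0.988] ext -0.049 0.056 endsmid [0.4834 0.2585] th 0.0143
sq [288 243  25  30 414] [0.5008 0.136  0.0974] top 0.1233 dir [-0.147  0.989] ext -0.038 0.048 endsmid [0.5001 0.1409] th 0.0133
sq [223 269  38   8 239] [0.3578 0.1745 0.1011] top 0.1115 dir [-0.866  0.5  ] ext -0.042 0.04 endsmid [0.359  0.1738] th 0.0159
stage [ 329  247  151  122 4757] ((0.5675345063209534, -0.13319599628448486), (0.20887838304042816, 0.23057425022125244), 85.13439178466797) 0.15973775131501358
open circ ((0.539817750453949, -0.16275158524513245), (0.1771010011434555, 0.18362006545066833), 153.55435180664062) [ 0.53329492 -0.1626065 ] [0.17972052 0.16415927]
```

```bash
cat >> h.py <<'E'
S=np.array([0.569,-0.131]); YAW=-4.6
def pose():
    s=readout.read_state(); return s,Rn.from_rotvec(s["orientation"])
def plan(p,xdir,ydir,n):
    """rows from the present pose to TCP p with tool x ~ xdir, y = ydir"""
    s,R=pose(); y=np.array(ydir,float);y/=np.linalg.norm(y);x=np.array(xdir,float);x-=y*(x@y);x/=np.linalg.norm(x)
    G=Rn.from_matrix(np.c_[x,y,np.cross(x,y)]); w=(R.inv()*G).as_rotvec(); d=(np.array(p)-s["tool_pos"])/n
    print("t",round(s["t"],2),"tool",s["tool_pos"].round(4),"F",s["force"].round(1),"op",round(s["opening"],4),"q",s["q"].round(2))
    print("total d",(d*n).round(4),"turn",np.degrees(w).round(1),"rows",n)
    for i in range(n):
        Ri=R*Rn.from_rotvec(w*i/n); print((Ri.inv().apply(d)*100).round(2).tolist(),np.degrees(w/n).round(2).tolist())
E
python3 - <<'E'
from h import *
c=dict(np.load("top0.npz"));P=pts(c)
for u in range(356,376,3): print(u,P[225,u].round(3),P[245,u].round(3))
plan([.505,.131,.24],[.989,.15,0],[0,0,-1],12)
E
```

```text
356 [ 0.586  0.01  -0.002] [ 0.526  0.011 -0.003]
359 [0.585 0.002 0.002] [0.525 0.004 0.022]
362 [ 0.58  -0.003  0.051] [ 0.523 -0.002  0.06 ]
365 [ 0.58  -0.011  0.057] [ 0.523 -0.011  0.055]
368 [ 0.58  -0.02   0.053] [ 0.523 -0.019  0.053]
371 [ 0.58  -0.028  0.057] [ 0.523 -0.027  0.057]
374 [ 0.571 -0.025  0.156] [ 0.518 -0.024  0.162]
t 0.1 tool [0.2327 0.5524 0.2057] F [ 0.6  0.2 -0.4] op 0.0928 q [ 1.09  0.13  1.49 -0.    1.52 -0.09]
total d [ 0.2723 -0.4214  0.0343] turn [ 0.  58.5 -0.1] rows 12
[-2.36, -0.28, -3.45] [0.0, 4.88, -0.01]
[-2.05, -0.28, -3.64] [0.0, 4.88, -0.01]
[-1.74, -0.28, -3.8] [0.0, 4.88, -0.01]
[-1.41, -0.28, -3.94] [0.0, 4.88, -0.01]
[-1.07, -0.28, -4.04] [0.0, 4.88, -0.01]
[-0.72, -0.28, -4.12] [0.0, 4.88, -0.01]
[-0.37, -0.28, -4.17] [0.0, 4.88, -0.01]
[-0.01, -0.29, -4.18] [0.0, 4.88, -0.01]
[0.34, -0.29, -4.17] [0.0, 4.88, -0.01]
[0.7, -0.29, -4.12] [0.0, 4.88, -0.01]
[1.05, -0.29, -4.05] [0.0, 4.88, -0.01]
[1.39, -0.29, -3.94] [0.0, 4.88, -0.01]
```

```bash
python3 -m creep '[[[0,-2.4,-0.5,-3.4,0,4.9,0],[0,-2,-0.5,-3.6,0,4.9,0],[0,-1.7,-0.4,-3.8,0,4.9,0],[0,-1.4,-0.3,-3.9,0,4.9,0],[0,-1.1,-0.3,-4,0,4.9,0],[0,-0.7,-0.3,-4.1,0,4.9,0],[0,-0.4,-0.3,-4.2,0,4.9,0],[0,0,0,-4.2,0,4.9,0]]]' 40
python3 - <<'E'
from h import *
plan([.505,.131,.24],[.989,.15,0],[0,0,-1],6)
E
```

```text
t: 0.9
tool_pos: [0.411, 0.2629, 0.2279]
orientation: [-1.544, -0.364, 0.376]
force: [2.0, -0.2, -0.4]
opening: 0.0931
t 0.9 tool [0.411  0.2629 0.2279] F [ 2.  -0.2 -0.4] op 0.0931 q [ 0.47 -0.18  1.75 -0.    1.57 -0.01]
total d [ 0.094  -0.1319  0.0121] turn [ 0.2 18.4 -0.5] rows 6
[0.4, -0.2, -2.67] [0.04, 3.07, -0.08]
[0.54, -0.2, -2.65] [0.04, 3.07, -0.08]
[0.68, -0.2, -2.61] [0.04, 3.07, -0.08]
[0.82, -0.2, -2.57] [0.04, 3.07, -0.08]
[0.95, -0.2, -2.52] [0.04, 3.07, -0.08]
[1.09, -0.2, -2.47] [0.04, 3.07, -0.08]
```

```bash
python3 -m creep '[[[0,0.4,-0.2,-2.7,0,3.1,0],[0,0.5,-0.2,-2.7,0,3.1,0],[0,0.7,-0.2,-2.7,0,3.1,0],[0,0.8,-0.2,-2.6,0,3.1,0],[0,1,-0.2,-2.5,0,3.1,0],[0,1.1,-0.2,-2.5,0,3.1,0],[0,0,0,0,0,0,0],[0,0,0,0,0,0,0]]]'
python3 - <<'E'
from h import *
plan([.505,.131,.24],[.989,.15,0],[0,0,-1],1)
c=cam("wrist");save(c,"w1.png");np.savez("w1.npz",**c);P=pts(c)
m=((P[...,2]>.07)&(P[...,2]<.14)&(c["depth"]>.05)).astype(np.uint8)
k,l,st,ce=cv2.connectedComponentsWithStats(m)
for i in range(1,k):
    if st[i,4]<150: continue
    Q=P[l==i];Q2=Q[Q[:,2]>np.percentile(Q[:,2],97)-.006]
    print(st[i],Q.mean(0).round(4),np.percentile(Q[:,2],97).round(4),cv2.minAreaRect(Q[:,:2].astype(np.float32)),Q2.mean(0).round(4),Q.min(0).round(3),Q.max(0).round(3))
E
```

```text
t: 1.7
tool_pos: [0.5079, 0.1161, 0.2372]
orientation: [-1.577, -0.087, 0.106]
force: [-0.1, 0.1, 0.8]
opening: 0.0931
t 1.7 tool [0.5079 0.1161 0.2372] F [-0.1  0.1  0.8] op 0.0931 q [ 0.13 -0.08  1.65 -0.01  1.59  0.01]
total d [-0.0029  0.0149  0.0028] turn [ 0.4 -1.6 -0.7] rows 1
[-0.11, -0.29, 1.51] [0.41, -1.59, -0.72]
[ 304    0   16  115 1494] [0.4887 0.2496 0.1211] 0.1234 ((0.48879194259643555, 0.24902792274951935), (0.010153936222195625, 0.07681800425052643), 8.251836776733398) [0.4886 0.2504 0.1219] [0.478 0.211 0.074] [0.499 0.287 0.125]
[ 513    0   39   53 1432] [0.6628 0.3042 0.0875] 0.1036 ((0.6652144193649292, 0.30616721510887146), (0.012880518101155758, 0.0424506850540638), 24.866052627563477) [0.6623 0.3093 0.1012] [0.652 0.285 0.07 ] [0.678 0.323 0.106]
[ 108   89  103   80 2322] [0.3573 0.1795 0.0952] 0.1101 ((0.3528904616832733, 0.1797601282596588), (0.011167425662279129, 0.10379179567098618), 59.089107513427734) [0.3534 0.1799 0.1079] [0.309 0.149 0.07 ] [0.399 0.211 0.112]
[ 540   93   98   70 4830] [0.7231 0.227  0.1026] 0.1361 ((0.7309017181396484, 0.2279968
[... 372 characters left out ...]
  221   32   93 2138] [0.3575 0.0458 0.0935] 0.1099 ((0.35539934039115906, 0.041616883128881454), (0.011897758580744267, 0.09536100924015045), 6.420641899108887) [0.3563 0.0388 0.1077] [ 0.345 -0.006  0.07 ] [0.365 0.089 0.111]
[294 340  45   8 205] [ 0.5207 -0.0325  0.0753] 0.0829 ((0.5275017619132996, -0.032833125442266464), (0.05054851993918419, 0.005013029556721449), 1.001102328300476) [ 0.5137 -0.032   0.0799] [ 0.502 -0.036  0.07 ] [ 0.553 -0.031  0.085]
[372 386  82  16 432] [ 0.6259 -0.0377  0.1251] 0.1397 ((0.6199969053268433, -0.03538762778043747), (0.012545820325613022, 0.08014204353094101), 85.61505126953125) [ 0.6196 -0.03    0.1389] [ 0.58  -0.044  0.108] [ 0.66  -0.027  0.14 ]
```

View pics/w1.png

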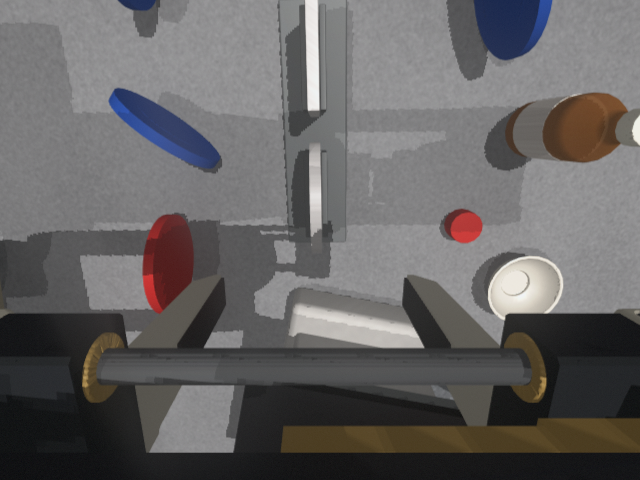

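Wrist view: the round insert's edge is at (315,195), clear between the fingers, and the square is at (313,55). The wrist fit gives a centre of (0.5056, 0.1335) and yaw 8.3°. I'll go down onto it.

```bash
python3 -m creep '[[[0,0,0,1.7,0.4,-1.6,-0.7],[0,0,0,0,0,0,0],[0,0,2,0,0,0,0],[0,0,2.5,0,0,0,0],[0,0,2.5,0,0,0,0],[0,0,2,0,0,0,0],[0,0,0,0,0,0,0],[0,0,0,0,0,0,0]]]'
python3 - <<'E'
from h import *
plan([.5056,.1335,.118],[.9895,.144,0],[0,0,-1],1)
E
```

```text
t: 2.55
tool_pos: [0.5028, 0.1419, 0.1459]
orientation: [-1.565, -0.135, 0.129]
force: [-0.2, -0.4, 1.6]
opening: 0.093
t 2.55 tool [0.5028 0.1419 0.1459] F [-0.2 -0.4  1.6] op 0.093 q [ 0.18 -0.05  1.78  0.    1.4   0.01]
total d [ 0.0028 -0.0084 -0.0279] turn [-0.1  1.3  0.2] rows 1
[0.13, 2.79, -0.88] [-0.07, 1.34, 0.21]
```

```bash
python3 -m creep '[[[0,0.1,0,-0.6,0,1,0.2],[0,0,0.8,0,0,0,0],[0,0,0.8,0,0,0,0],[0,0,0.7,0,0,0,0],[0,0,0,0,0,0,0],[0,0,0,0,0,0,0],[0,0,0,0,0,0,0],[0,0,0,0,0,0,0]]]'
python3 - <<'E'
from h import *
plan([.5056,.1335,.118],[.9895,.144,0],[0,0,-1],1)
E
```

```text
t: 3.35
tool_pos: [0.5072, 0.1365, 0.1253]
orientation: [-1.566, -0.122, 0.113]
force: [-0.5, 0.5, -0.0]
opening: 0.0931
t 3.35 tool [0.5072 0.1365 0.1253] F [-0.5  0.5 -0. ] op 0.0931 q [ 0.16 -0.02  1.8   0.    1.36  0.01]
total d [-0.0016 -0.003  -0.0073] turn [-0.1  0.3  0.3] rows 1
[-0.21, 0.72, -0.28] [-0.07, 0.3, 0.32]
```

```bash
python3 -m creep '[[[0,-0.2,0.7,-0.3,0,0.3,0.3],[0,0,0,0,0,0,0],[0.3,0,0,0,0,0,0],[0.6,0,0,0,0,0,0],[0.8,0,0,0,0,0,0],[1,0,0,0,0,0,0],[1,0,0,0,0,0,0],[1,0,0,0,0,0,0]]]' 40
python3 - <<'E'
from h import *
plan([.5056,.1335,.118],[.9895,.144,0],[0,0,-1],1)
E
```

```text
t: 4.15
tool_pos: [0.506, 0.133, 0.1182]
orientation: [-1.566, -0.114, 0.113]
force: [0.1, 0.5, -0.1]
opening: 0.0497
t 4.15 tool [0.506  0.133  0.1182] F [ 0.1  0.5 -0.1] op 0.0497 q [ 0.16 -0.02  1.81  0.    1.35  0.01]
total d [-0.0004  0.0005 -0.0002] turn [-0.1 -0.   0. ] rows 1
[-0.03, 0.02, 0.05] [-0.08, -0.03, 0.05]
```

```bash
python3 -m creep '[[[1,0,0,0,0,0,0],[1,0,0,0,0,0,0],[1,0,0,0,0,0,0],[1,0,0,0,0,0,0],[1,0,0,0,0,0,0],[1,0,0,0,0,0,0],[1,0,0,0,0,0,0],[1,0,-0.5,0,0,0,0]]]' 40
python3 -m creep '[[[1,0,-1,0,0,0,0],[1,0,-1.5,0,0,0,0],[1,0,-2,0,0,0,0],[1,0,-2.5,0,0,0,0],[1,0,-3,0,0,0,0],[1,0,-3,0,0,0,0],[1,0,-2,0,0,0,0],[1,0,0,0,0,0,0]]]' 40
python3 - <<'E'
from h import *
Y=np.radians(YAW); xs=np.array([np.cos(Y),np.sin(Y),0]); ys=np.array([-np.sin(Y),np.cos(Y),0])
# hover above with tool down, tool x along -ys / +ys
for sg in (1,-1):
    plan([.555,.03,.31],sg*ys,[0,0,-1],14)
E
```

```text
t: 4.95
tool_pos: [0.5054, 0.133, 0.1227]
orientation: [-1.567, -0.113, 0.114]
force: [-0.4, 0.9, -0.0]
opening: 0.0004
t: 5.75
tool_pos: [0.506, 0.1329, 0.289]
orientation: [-1.566, -0.119, 0.108]
force: [-0.2, 0.2, 0.9]
opening: 0.0003
t 5.75 tool [0.506  0.1329 0.289 ] F [-0.2  0.2  0.9] op 0.0003 q [ 0.16 -0.11  1.58  0.    1.66  0.01]
total d [ 0.049  -0.1029  0.021 ] turn [  0.2 -77.1   0.4] rows 14
[0.24, -0.15, -0.78] [0.01, -5.51, 0.03]
[0.17, -0.15, -0.8] [0.01, -5.51, 0.03]
[0.09, -0.15, -0.81] [0.01, -5.51, 0.03]
[0.01, -0.15, -0.81] [0.01, -5.51, 0.03]
[-0.07, -0.15, -0.81] [0.01, -5.51, 0.03]
[-0.15, -0.15, -0.8] [0.01, -5.51, 0.03]
[-0.22, -0.15, -0.78] [0.01, -5.51, 0.03]
[-0.3, -0.15, -0.76] [0.01, -5.51, 0.03]
[-0.37, -0.15, -0.73] [0.01, -5.51, 0.03]
[-0.44, -0.15, -0.69] [0.01, -5.51, 0.03]
[-0.5, -0.15, -0.64] [0.01, -5.51, 0.03]
[-0.56, -0.15, -0.59] [0.01, -5.51, 0.03]
[-0.61, -0.15, -0.53] [0.01, -5.51, 0.03]
[-0.66, -0.15, -0.47] [0.01, -5.51, 0.03]
t 5.75 tool [0.506  0.1329 0.289 ] F [-0.2  0.2  0.9] op 0.0003 q [ 0.16 -0.11  1.58  0.    1.66  0.01]
total d [ 0.049  -0.1029  0.021 ] turn [ -0.4 102.9   0.2] rows 14
[0.24, -0.15, -0.78] [-0.03, 7.35, 0.02]
[0.34, -0.15, -0.74] [-0.03, 7.35, 0.02]
[0.43, -0.15, -0.69] [-0.03, 7.35, 0.02]
[0.52, -0.15, -0.63] [-0.03, 7.35, 0.02]
[0.59, -0.15, -0.56] [-0.03, 7.35, 0.02]
[0.66, -0.15, -0.48] [-0.03, 7.35, 0.02]
[0.71, -0.15, -0.39] [-0.03, 7.35, 0.02]
[0.76, -0.15, -0.3] [-0.03, 7.35, 0.02]
[0.79, -0.15, -0.2] [-0.03, 7.35, 0.02]
[0.81, -0.15, -0.09] [-0.03, 7.35, 0.02]
[0.81, -0.15, 0.01] [-0.03, 7.35, 0.02]
[0.81, -0.15, 0.11] [-0.03, 7.35, 0.02]
[0.79, -0.15, 0.22] [-0.03, 7.35, 0.02]
[0.75, -0.15, 0.31] [-0.03, 7.35, 0.02]
```

The opening reads 0, so the grasp may have missed. I'll look before doing anything else.

Run:
```python
from h import *
c=cam("wrist");save(c,"w2.png");np.savez("w2.npz",**c)
c=cam("side");save(c,"s2.png")
a=cv2.imread("pics/w2.png");b=cv2.imread("pics/s2.png")[80:380,150:550]
cv2.imwrite("pics/m2.png",np.hstack([cv2.resize(a,(400,300)),b]))
```

```text
(no output)
```

View pics/m2.png

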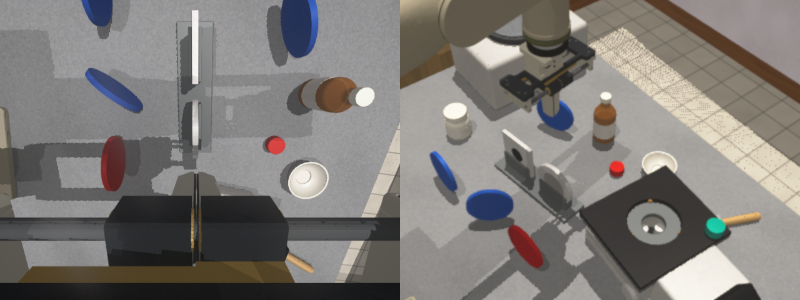

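Run:
```python
from h import *
s,R=pose();print(s["tool_pos"])
M=R.as_matrix()
for f in("w2",):
    c=dict(np.load("w2.npz"));P=pts(c);d=c["depth"]
    for nm,a in (("tip",.011),("tcp",0),("grasp",-.008),("b50",-.05)):
        X=s["tool_pos"]+M[:,1]*a;q=c["intrinsics"]@(c["R"]@X+c["t"]);print(nm,X.round(3),(q[:2]/q[2]).round(1),q[2])
    print("campos",-c["R"].T@c["t"])
    col=P[:,313];print([(v,d[v,313].round(3),col[v].round(3).tolist()) for v in range(150,345,12)])
    m=((P[...,2]>.07)&(P[...,2]<.14)&(d>.05)).astype(np.uint8);m[:,:270]=0;m[:,350:]=0
    k,l,st,ce=cv2.connectedComponentsWithStats(m)
    for i in range(1,k):
        if st[i,4]<150: continue
        Q=P[l==i];print(st[i],np.percentile(Q[:,2],97).round(4),cv2.minAreaRect(Q[:,:2].astype(np.float32)))
```

```text
[0.50493508 0.13271573 0.28524094]
tip [0.505 0.133 0.274] [311.1 271.4] 0.20645998070229993
tcp [0.505 0.133 0.285] [311.1 278.6] 0.19589353545593652
grasp [0.505 0.133 0.293] [311.  284.4] 0.1882088480040358
b50 [0.505 0.133 0.335] [310.6 324.7] 0.14786423888155725
campos [0.49418792 0.20874962 0.46698891]
[(150, np.float32(0.445), [0.498, 0.194, 0.009]), (162, np.float32(0.375), [0.5, 0.184, 0.084]), (174, np.float32(0.359), [0.501, 0.173, 0.104]), (186, np.float32(0.353), [0.503, 0.162, 0.113]), (198, np.float32(0.351), [0.504, 0.151, 0.119]), (210, np.float32(0.352), [0.506, 0.139, 0.121]), (222, np.float32(0.355), [0.508, 0.126, 0.122]), (234, np.float32(0.362), [0.51, 0.113, 0.119]), (246, np.float32(0.374), [0.512, 0.097, 0.11]), (258, np.float32(0.496), [0.52, 0.045, -0.001]), (270, np.float32(0.5), [0.523, 0.027, -0.0]), (282, np.float32(0.174), [0.505, 0.14, 0.306]), (294, np.float32(0.164), [0.505, 0.138, 0.317]), (306, np.float32(0.164), [0.506, 0.133, 0.318]), (318, np.float32(0.163), [0.507, 0.128, 0.321]), (330, np.float32(0.458), [0.531, -0.033, 0.061]), (342, np.float32(0.43), [0.531, -0.033, 0.09])]
[ 306   17   12  119 1316] 0.1233 ((0.4871141016483307, 0.2602165937423706), (0.009765107184648514, 0.0994475707411766), 8.560751914978027)
[308 159   9  95 848] 0.123 ((0.5056329965591431, 0.13431762158870697), (0.00914204865694046, 0.10426469892263412), 8.139452934265137)
```

View pics/s2.png

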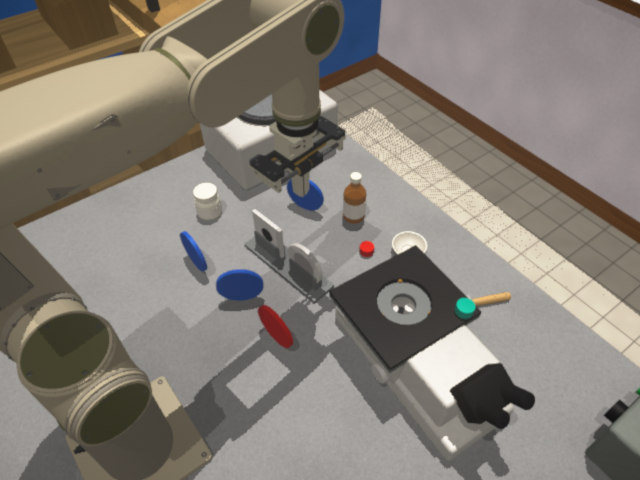

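Run:
```python
from h import *
c=dict(np.load("w2.npz"));P=pts(c);d=c["depth"]
n=(abs(P[...,0]-.505)<.05)&(abs(P[...,1]-.133)<.04)&(P[...,2]>.2)
v,u=np.nonzero(n);print(len(v),v.min(),u[v==v.min()])
for r in range(v.min(),v.min()+12,2):
    k=n[r]; print(r,np.nonzero(k)[0][[0,-1]],P[r][k].min(0).round(3),P[r][k].max(0).round(3))
c=cam("side");save(c,"s3.png");P=pts(c);n=(abs(P[...,0]-.505)<.04)&(abs(P[...,1]-.133)<.03)&(P[...,2]>.2)&(P[...,2]<.33)&(c["depth"]>0)
Q=P[n];print(len(Q),Q.min(0),Q.max(0), np.percentile(Q[:,2],[1,5]))
s,R=pose();X=s["tool_pos"]+R.as_matrix()[:,1]*.011;q=c["intrinsics"]@(c["R"]@X+c["t"]);print("tip side px",q[:2]/q[2],s["tool_pos"])
```

```text
66081 275 [304 305 306 307 308 309 310 317 318 319 320 321 322 323]
275 [304 323] [0.5   0.141 0.3  ] [0.51  0.142 0.301]
277 [298 329] [0.497 0.14  0.303] [0.513 0.143 0.305]
279 [293 334] [0.495 0.14  0.302] [0.515 0.143 0.307]
281 [287 340] [0.492 0.139 0.304] [0.518 0.143 0.31 ]
283 [285 342] [0.491 0.139 0.307] [0.519 0.143 0.312]
285 [284 343] [0.491 0.139 0.31 ] [0.519 0.144 0.315]
163 [0.48764535 0.11975145 0.2970416 ] [0.52065515 0.13849693 0.32999544] [0.29808513 0.30162399]
tip side px [300.59515527 202.29380533] [0.50425471 0.13260442 0.28361368]
```

Run:
```python
from h import *
c=dict(np.load("w1.npz"));P=pts(c);d=c["depth"]
n=(abs(P[...,0]-.508)<.07)&(abs(P[...,1]-.116)<.04)&(P[...,2]>.18)
n[:,:100]=0;n[:,560:]=0
for nm,sl in(("L",slice(100,240)),("R",slice(390,560))):
    k=np.zeros_like(n);k[:,sl]=n[:,sl];v,u=np.nonzero(k);Q=P[k];print(nm,v.min(),u[v==v.min()],np.percentile(Q,[0,1],axis=0).round(3),Q[v<v.min()+6].mean(0))
```

```text
L 275 [214 215 216 217 218 219 220] [[0.445 0.099 0.249]
 [0.447 0.102 0.256]] [0.4567571  0.11825243 0.25326808]
R 275 [407 408 409 410 411 412 413] [[0.519 0.113 0.248]
 [0.521 0.115 0.256]] [0.55784574 0.13085634 0.25203369]
```

The closed tips really sit at z≈0.298 with the TCP reading 0.285. That puts them about 12 mm behind the reported TCP rather than 11 mm ahead, both open and closed and in both cameras. So the fingers closed above the insert, which is undisturbed. I'll redo the grasp about 24 mm lower.

```bash
python3 -m creep '[[[0.3,0,0,0,0,0,0],[0.3,0,0.5,0,0,0,0],[0.3,0,1,0,0,0,0],[0.3,0,1.5,0,0,0,0],[0.3,0,2,0,0,0,0],[0.3,0,2,0,0,0,0],[0.3,0,2,0,0,0,0],[0.3,0,2,0,0,0,0]]]' 40
python3 -m creep '[[[0.3,0,1.2,0,0,0,0],[0.3,0,1,0,0,0,0],[0.3,0,0,0,0,0,0],[0.3,0,0,0,0,0,0],[0.3,0,0,0,0,0,0],[0.3,0,0,0,0,0,0],[0.3,0,0,0,0,0,0],[0.3,0,0,0,0,0,0]]]'
python3 - <<'E'
from h import *
plan([.5056,.1335,.0945],[.9895,.144,0],[0,0,-1],1)
E
```

```text
t: 6.7
tool_pos: [0.4997, 0.132, 0.1589]
orientation: [-1.567, -0.105, 0.121]
force: [-0.2, 0.1, -0.3]
opening: 0.0597
t: 7.5
tool_pos: [0.4972, 0.1317, 0.132]
orientation: [-1.568, -0.101, 0.125]
force: [-0.1, 0.7, -0.4]
opening: 0.0651
t 7.5 tool [0.4972 0.1317 0.132 ] F [-0.1  0.7 -0.4] op 0.0651 q [ 0.16 -0.04  1.8   0.    1.39  0.01]
total d [ 0.0084  0.0018 -0.0375] turn [-0.1 -0.  -0.9] rows 1
[0.91, 3.73, 0.06] [-0.06, -0.02, -0.86]
```

```bash
python3 -m creep '[[[0.3,0.9,0,0,0,0,-0.9],[0.3,0,1,0,0,0,0],[0.3,0,1,0,0,0,0],[0.3,0,0.8,0,0,0,0],[0.3,0,0.4,0,0,0,0],[0.3,0,0,0,0,0,0],[0.3,0,0,0,0,0,0],[0.3,0,0,0,0,0,0]]]'
python3 - <<'E'
from h import *
plan([.5056,.1335,.0945],[.9895,.144,0],[0,0,-1],1)
E
```

```text
t: 8.3
tool_pos: [0.5064, 0.133, 0.0962]
orientation: [-1.567, -0.114, 0.113]
force: [0.2, 0.4, -0.3]
opening: 0.065
t 8.3 tool [0.5064 0.133  0.0962] F [ 0.2  0.4 -0.3] op 0.065 q [0.16 0.   1.83 0.   1.31 0.01]
total d [-0.0008  0.0005 -0.0017] turn [-0.1 -0.   0.1] rows 1
[-0.08, 0.17, 0.06] [-0.06, -0.02, 0.05]
```

```bash
python3 -m creep '[[[1,0,0.1,0,0,0,0],[1,0,0,0,0,0,0],[1,0,0,0,0,0,0],[1,0,0,0,0,0,0],[1,0,0,0,0,0,0],[1,0,0,0,0,0,0],[1,0,0,0,0,0,0],[1,0,0,0,0,0,0]]]' 45
python3 -m creep '[[[1,0,0,0,0,0,0],[1,0,0,0,0,0,0],[1,0,0,0,0,0,0],[1,0,0,0,0,0,0],[1,0,0,0,0,0,0],[1,0,0,0,0,0,0],[1,0,0,0,0,0,0],[1,0,0,0,0,0,0]]]' 45
```

```text
t: 9.1
tool_pos: [0.5074, 0.1332, 0.0966]
orientation: [-1.567, -0.116, 0.111]
force: [-0.5, -1.1, 1.0]
opening: 0.0093
t: 9.9
tool_pos: [0.5073, 0.1331, 0.0965]
orientation: [-1.567, -0.115, 0.111]
force: [0.2, -0.6, 0.1]
opening: 0.0094
```

```bash
python3 -m creep '[[[1,0,-0.5,0,0,0,0],[1,0,-1.5,0,0,0,0],[1,0,-2.5,0,0,0,0],[1,0,-3,0,0,0,0],[1,0,-3,0,0,0,0],[1,0,-3,0,0,0,0],[1,0,-2.5,0,0,0,0],[1,0,-1.5,0,0,0,0]]]' 45
python3 - <<'E'
from h import *
Y=np.radians(YAW); ys=np.array([-np.sin(Y),np.cos(Y),0])
plan([.58,.06,.30],ys,[0,0,-1],11)
E
```

```text
t: 10.7
tool_pos: [0.504, 0.1324, 0.2798]
orientation: [-1.567, -0.111, 0.115]
force: [1.1, -0.1, -3.1]
opening: 0.0096
t 10.7 tool [0.504  0.1324 0.2798] F [ 1.1 -0.1 -3.1] op 0.0096 q [ 0.16 -0.1   1.59  0.    1.65  0.01]
total d [ 0.076  -0.0724  0.0202] turn [ -0.1 -77.1  -0.1] rows 11
[0.59, -0.19, -0.75] [-0.01, -7.01, -0.01]
[0.49, -0.19, -0.82] [-0.01, -7.01, -0.01]
[0.39, -0.19, -0.87] [-0.01, -7.01, -0.01]
[0.28, -0.19, -0.91] [-0.01, -7.01, -0.01]
[0.17, -0.19, -0.94] [-0.01, -7.01, -0.01]
[0.05, -0.18, -0.95] [-0.01, -7.01, -0.01]
[-0.07, -0.18, -0.95] [-0.01, -7.01, -0.01]
[-0.18, -0.18, -0.94] [-0.01, -7.01, -0.01]
[-0.29, -0.18, -0.91] [-0.01, -7.01, -0.01]
[-0.4, -0.18, -0.86] [-0.01, -7.01, -0.01]
[-0.51, -0.18, -0.81] [-0.01, -7.01, -0.01]
```

```bash
python3 -m creep '[[[1,0.6,-0.2,-0.8,0,-7,0],[1,0.5,-0.2,-0.8,0,-7,0],[1,0.4,-0.2,-0.9,0,-7,0],[1,0.3,-0.2,-0.9,0,-7,0],[1,0.2,-0.2,-0.9,0,-7,0],[1,0,-0.2,-1,0,-7,0],[1,0,-0.2,-1,0,-7,0],[1,-0.2,-0.2,-0.9,0,-7,0]]]' 45
python3 - <<'E'
from h import *
Y=np.radians(YAW); ys=np.array([-np.sin(Y),np.cos(Y),0])
plan([.58,.06,.30],ys,[0,0,-1],4)
th=np.radians(25);y=-ys*np.cos(th)-np.array([0,0,np.sin(th)])
print(ys,y)
E
```

```text
t: 11.5
tool_pos: [0.5623, 0.0795, 0.3107]
orientation: [-1.379, -0.909, 0.895]
force: [-0.2, 0.5, -3.1]
opening: 0.0097
t 11.5 tool [0.5623 0.0795 0.3107] F [-0.2  0.5 -3.1] op 0.0097 q [ 0.05  0.01  1.42  0.    1.7  -1.11]
total d [ 0.0177 -0.0195 -0.0107] turn [  0.5 -18.9   0.3] rows 4
[-0.27, 0.27, -0.6] [0.11, -4.73, 0.07]
[-0.32, 0.27, -0.57] [0.11, -4.73, 0.07]
[-0.37, 0.27, -0.55] [0.11, -4.73, 0.07]
[-0.41, 0.27, -0.51] [0.11, -4.73, 0.07]
[0.08019892 0.99677888 0.        ] [-0.07268491 -0.90338846 -0.42261826]
```

```bash
python3 -m creep '[[[1,-0.3,0,-0.6,0,-4.8,0],[1,-0.3,0,-0.6,0,-4.8,0],[1,-0.3,0,-0.5,0,-4.8,0],[1,-0.3,0,-0.5,0,-4.5,0],[1,0,0,0,0,0,0],[1,0,0,0,0,0,0],[1,0,0,0,0,0,0],[1,0,0,0,0,0,0]]]' 45
python3 - <<'E'
from h import *
Y=np.radians(YAW); ys=np.array([-np.sin(Y),np.cos(Y),0])
th=np.radians(25);y=-ys*np.cos(th)-np.array([0,0,np.sin(th)])
plan([.58,.06,.30],[0,0,-1],y,9)
E
```

```text
t: 12.3
tool_pos: [0.5797, 0.0605, 0.3175]
orientation: [-1.247, -1.167, 1.15]
force: [-0.2, 0.5, -2.3]
opening: 0.0095
t 12.3 tool [0.5797 0.0605 0.3175] F [-0.2  0.5 -2.3] op 0.0095 q [ 0.01  0.05  1.37  0.    1.71 -1.49]
total d [ 0.0003 -0.0005 -0.0175] turn [ 0.9  0.2 65.2] rows 9
[-0.01, 0.19, -0.0] [0.1, 0.02, 7.24]
[0.02, 0.19, -0.0] [0.1, 0.02, 7.24]
[0.04, 0.19, -0.0] [0.1, 0.02, 7.24]
[0.07, 0.18, -0.0] [0.1, 0.02, 7.24]
[0.09, 0.17, -0.0] [0.1, 0.02, 7.24]
[0.11, 0.16, -0.0] [0.1, 0.02, 7.24]
[0.13, 0.15, -0.0] [0.1, 0.02, 7.24]
[0.15, 0.13, -0.0] [0.1, 0.02, 7.24]
[0.16, 0.11, -0.0] [0.1, 0.02, 7.24]
```

```bash
python3 -m creep '[[[1,0,0,0,0,0,7.2],[1,0,0,0,0,0,7.2],[1,0,0,0,0,0,7.2],[1,0,0,0,0,0,7.2],[1,0,0,0,0,0,7.2],[1,0,0,0,0,0,7.2],[1,0,0,0,0,0,7.2],[1,0,0,0,0,0,7.2]]]' 45
python3 - <<'E'
from h import *
Y=np.radians(YAW); ys=np.array([-np.sin(Y),np.cos(Y),0])
th=np.radians(25);y=-ys*np.cos(th)-np.array([0,0,np.sin(th)])
plan([.58,.06,.30],[0,0,-1],y,2)
E
```

```text
t: 13.1
tool_pos: [0.5818, 0.0613, 0.3269]
orientation: [-1.944, -0.458, 1.835]
force: [0.5, -1.0, -2.5]
opening: 0.0097
t 13.1 tool [0.5818 0.0613 0.3269] F [ 0.5 -1.  -2.5] op 0.0097 q [ 0.51  0.49  1.18 -0.91  1.99 -1.12]
total d [-0.0018 -0.0013 -0.0269] turn [ 1.  -1.8  6.1] rows 2
[1.11, 0.76, 0.13] [0.48, -0.88, 3.06]
[1.15, 0.7, 0.11] [0.48, -0.88, 3.06]
```

```bash
cat >> h.py <<'E'
Y=np.radians(YAW); xs=np.array([np.cos(Y),np.sin(Y),0]); ys=np.array([-np.sin(Y),np.cos(Y),0])
def disc(rc,zc,deg,n,off=.0285,lat=0):
    th=np.radians(deg);y=-ys*np.cos(th)-np.array([0,0,np.sin(th)])
    C=np.r_[S,zc]-ys*rc+xs*lat
    plan(C-y*off,[0,0,-1],y,n)
E
python3 -m creep '[[[1,0.5,0,0,0.5,-0.9,4],[1,0.5,0,0,0.5,-0.9,4],[1,0,0,0,0,0,4],[1,0,0,0,0,0,4],[1,0,0,0,0,0,0],[1,0,0,0,0,0,0],[1,0,0,0,0,0,0],[1,0,0,0,0,0,0]]]' 45
python3 - <<'E'
from h import *
disc(0,.24,15,6)
E
```

```text
t: 13.9
tool_pos: [0.5819, 0.0719, 0.3121]
orientation: [-2.057, -0.188, 2.045]
force: [0.4, 0.3, -4.3]
opening: 0.0098
t 13.9 tool [0.5819 0.0719 0.3121] F [ 0.4  0.3 -4.3] op 0.0098 q [ 0.56  0.68  1.13 -1.11  2.09 -1.12]
total d [-0.0107 -0.1755 -0.0648] turn [ 0.2  0.3 -0.3] rows 6
[0.3, 3.11, -0.05] [0.04, 0.05, -0.04]
[0.3, 3.11, -0.05] [0.04, 0.05, -0.04]
[0.29, 3.11, -0.05] [0.04, 0.05, -0.04]
[0.29, 3.11, -0.05] [0.04, 0.05, -0.04]
[0.29, 3.11, -0.05] [0.04, 0.05, -0.04]
[0.29, 3.11, -0.06] [0.04, 0.05, -0.04]
```

```bash
python3 -m creep '[[[1,0.3,2,0,0,0,0],[1,0.3,3,0,0,0,0],[1,0.3,3.1,0,0,0,0],[1,0.3,3.1,0,0,0,0],[1,0.3,3,0,0,0,0],[1,0.3,2.5,0,0,0,0],[1,0,0,0,0,0,0],[1,0,0,0,0,0,0]]]' 45
python3 - <<'E'
from h import *
disc(0,.24,15,1)
s,R=pose()
W={}
for n in("top","side","wrist"):
    c=cam(n);save(c,n+"4.png");np.savez(n+"4.npz",**c)
    P=pts(c);f=c["frame"].astype(int)
    C=s["tool_pos"]+R.as_matrix()[:,1]*.0285;q=c["intrinsics"]@(c["R"]@C+c["t"]);print(n,"pred centre px",q[:2]/q[2],C)
    m=(np.linalg.norm(P-C,axis=-1)<.064)&(abs((P-C)@R.as_matrix()[:,0])<.012)&(c["depth"]>0)
    Q=P[m];Cx=Q.mean(0);A=Q-Cx;e,V=np.linalg.eigh(A.T@A);nv=V[:,0]*np.sign(V[2,0]);print(len(Q),"mean",Cx.round(4),"normal",nv.round(3),"min",Q.min(0).round(3),"max",Q.max(0).round(3), "tool x",R.as_matrix()[:,0].round(3))
a=cv2.imread("pics/top4.png")[120:300,280:520];b=cv2.imread("pics/side4.png")[180:430,260:560]
cv2.imwrite("pics/m4.png",np.hstack([cv2.resize(a,(400,300)),cv2.resize(b,(360,300))]))
E
```

```text
t: 14.7
tool_pos: [0.5722, -0.0895, 0.2582]
orientation: [-2.07, -0.207, 2.01]
force: [-0.0, 0.3, -2.6]
opening: 0.0093
t 14.7 tool [ 0.5722 -0.0895  0.2582] F [-0.   0.3 -2.6] op 0.0093 q [ 0.37  0.5   1.48 -1.13  1.84 -1.02]
total d [-0.001  -0.014  -0.0109] turn [ 0.4 -1.   0.9] rows 1
[0.66, 1.65, 0.01] [0.4, -0.97, 0.91]
top pred centre px [416.89163417 221.36313019] [ 0.57019847 -0.11688483  0.25042852]
1535 mean [ 0.5712 -0.1175  0.2563] normal [-0.042 -0.257  0.965] min [ 0.518 -0.17   0.238] max [ 0.625 -0.056  0.277] tool x [ 0.039  0.272 -0.962]
side pred centre px [403.94881516 268.58251464] [ 0.57019847 -0.11688483  0.25042852]
2364 mean [ 0.5669 -0.1205  0.2543] normal [-0.051 -0.27   0.961] min [ 0.515 -0.173  0.23 ] max [ 0.625 -0.054  0.278] tool x [ 0.039  0.272 -0.962]
wrist pred centre px [312.97794435 262.08512954] [ 0.57019847 -0.11688483  0.25042852]
3961 mean [ 0.558  -0.0715  0.2625] normal [-0.037 -0.275  0.961] min [ 0.517 -0.119  0.244] max [ 0.605 -0.054  0.279] tool x [ 0.039  0.272 -0.962]
```

View pics/m4.png

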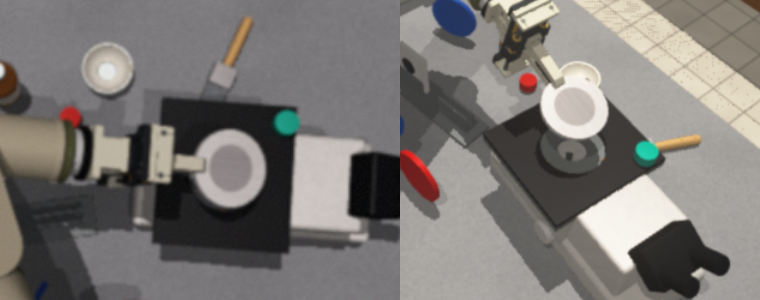

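The disc is held, tilted about 15° over the opening. Both cameras agree with the predicted centre to about 2 mm. I'll lower it in.

```bash
sed -i 's/^S=np.array(\[0.569,-0.131\])/S=np.array([0.570,-0.1305])/' h.py
python3 -m creep '[[[1,0.5,1,0,0.4,-1,0.9],[1,1,1.2,0,0,0,0],[1,1.2,0.5,0,0,0,0],[1,1,0.3,0,0,0,0],[1,0.5,0,0,0,0,0],[1,0,0,0,0,0,0],[1,0,0,0,0,0,0],[1,0,0,0,0,0,0]]]' 45
python3 - <<'E'
from h import *
disc(3,.19,15,1) if 0 else disc(.003,.185,15,1)
E
```

```text
t: 15.65
tool_pos: [0.5718, -0.1057, 0.2038]
orientation: [-2.055, -0.191, 2.043]
force: [-0.4, 1.5, -3.6]
opening: 0.0095
t 15.65 tool [ 0.5718 -0.1057  0.2038] F [-0.4  1.5 -3.6] op 0.0095 q [ 0.34  0.58  1.5  -1.13  1.79 -0.96]
total d [ 0.0002 -0.0004 -0.0115] turn [ 0.2  0.3 -0.1] rows 1
[1.1, 0.33, -0.03] [0.21, 0.29, -0.08]
```

```bash
python3 -m creep '[[[1,0.6,0.2,0,0,0,0],[1,0.5,0.1,0,0,0,0],[1,0.4,0.1,0,0,0,0],[1,0.3,0.1,0,0,0,0],[1,0,0,0,0,0,0],[1,0,0,0,0,0,0],[1,0,0,0,0,0,0],[1,0,0,0,0,0,0]]]' 45
python3 - <<'E'
from h import *
disc(.003,.170,15,1)
E
```

```text
t: 16.45
tool_pos: [0.5725, -0.1055, 0.1849]
orientation: [-2.058, -0.192, 2.04]
force: [-0.4, 0.1, -3.0]
opening: 0.0097
t 16.45 tool [ 0.5725 -0.1055  0.1849] F [-0.4  0.1 -3. ] op 0.0097 q [ 0.34  0.61  1.49 -1.12  1.78 -0.93]
total d [-0.0005 -0.0006 -0.0075] turn [ 0.3  0.1 -0. ] rows 1
[0.71, 0.25, 0.04] [0.28, 0.15, -0.03]
```

```bash
python3 -m creep '[[[1,0.2,0.1,0,0,0,0],[1,0.2,0.1,0,0,0,0],[1,0.2,0,0,0,0,0],[1,0.1,0,0,0,0,0],[1,0,0,0,0,0,0],[1,0,0,0,0,0,0],[1,0,0,0,0,0,0],[1,0,0,0,0,0,0]]]' 45
python3 - <<'E'
from h import *
disc(.003,.170,15,1)
c=cam("wrist");save(c,"w5.png");c=cam("side");save(c,"s5.png")
a=cv2.imread("pics/w5.png");b=cv2.imread("pics/s5.png")[200:400,300:520]
cv2.imwrite("pics/m5.png",np.hstack([cv2.resize(a,(440,330)),cv2.resize(b,(360,330))]))
E
```

```text
t: 17.25
tool_pos: [0.5729, -0.1054, 0.1799]
orientation: [-2.063, -0.189, 2.038]
force: [-1.0, 0.9, 1.0]
opening: 0.0096
t 17.25 tool [ 0.5729 -0.1054  0.1799] F [-1.   0.9  1. ] op 0.0096 q [ 0.34  0.62  1.49 -1.12  1.78 -0.92]
total d [-0.0009 -0.0007 -0.0026] turn [ 0.3 -0.1 -0.2] rows 1
[0.23, 0.14, 0.08] [0.29, -0.07, -0.18]
```

View pics/m5.png

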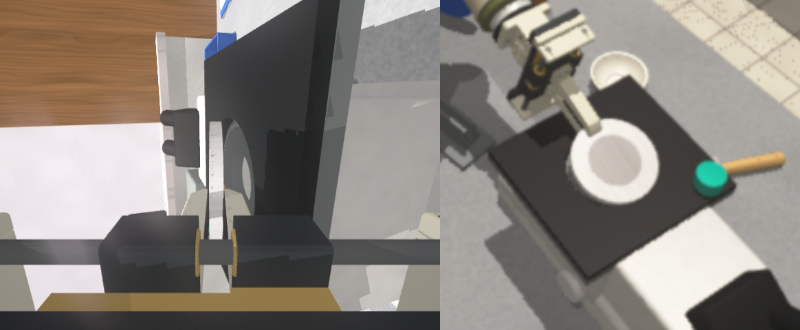

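Wrist and side views: the far edge is in the recess touching the balls (force changed by +4 N), and the near edge is held above the stage with finger clearance. I'll lower the near side slightly and ease the fingers open.

```bash
python3 -m creep '[[[1,0.2,0,0,0,0,1],[1,0.2,0,0,0,0,1],[1,0,0,0,0,0,0],[0.95,0,0,0,0,0,0],[0.9,0,0,0,0,0,0],[0.87,0,0,0,0,0,0],[0.84,0,0,0,0,0,0],[0.84,0,0,0,0,0,0]]]' 20
python3 - <<'E'
from h import *
disc(.003,.170,13,1)
E
```

```text
t: 18.15
tool_pos: [0.573, -0.1044, 0.1758]
orientation: [-2.082, -0.15, 2.061]
force: [-2.0, 0.4, 1.5]
opening: 0.0148
t 18.15 tool [ 0.573  -0.1044  0.1758] F [-2.   0.4  1.5] op 0.0148 q [ 0.35  0.66  1.48 -1.15  1.8  -0.9 ]
total d [-0.001  -0.0014  0.0006] turn [ 0.3 -0.1 -0.4] rows 1
[-0.09, 0.13, 0.09] [0.29, -0.07, -0.41]
```

```bash
python3 -m creep '[[[0.84,0.1,-0.4,0,0,0,0],[0.84,0.1,-0.5,0,0,0,0],[0.84,0.1,-0.5,0,0,0,0],[0.84,0.1,-0.5,0,0,0,0],[0.84,0,-0.5,0,0,0,0],[0.84,0,-0.5,0,0,0,0],[0.84,0,-0.5,0,0,0,0],[0.84,0,0,0,0,0,0]]]' 20
python3 - <<'E'
from h import *
disc(.003,.170,13,1)
for n in("side","top"):
    c=cam(n);save(c,n+"6.png");P=pts(c);f=c["frame"].astype(int)
    m=(np.linalg.norm(P[...,:2]-S,axis=-1)<.062)&(P[...,2]>.155)&(P[...,2]<.2)&(f.min(-1)>110)
    k,l,st,ce=cv2.connectedComponentsWithStats(m.astype(np.uint8));i=1+st[1:,4].argmax();Q=P[l==i];A=Q-Q.mean(0);e,V=np.linalg.eigh(A.T@A);print(n,len(Q),Q.mean(0).round(4),(V[:,0]*np.sign(V[2,0])).round(3),Q.min(0).round(3),Q.max(0).round(3))
a=cv2.imread("pics/top6.png")[150:300,330:530];b=cv2.imread("pics/side6.png")[200:400,300:520]
cv2.imwrite("pics/m6.png",np.hstack([cv2.resize(a,(440,330)),cv2.resize(b,(360,330))]))
E
```

```text
t: 18.95
tool_pos: [0.5759, -0.0679, 0.179]
orientation: [-2.081, -0.152, 2.06]
force: [0.0, 0.1, 0.0]
opening: 0.0149
t 18.95 tool [ 0.5759 -0.0679  0.179 ] F [0.  0.1 0. ] op 0.0149 q [ 0.4   0.69  1.42 -1.12  1.84 -0.91]
total d [-0.0039 -0.0379 -0.0026] turn [ 0.3 -0.  -0.3] rows 1
[-0.58, 3.78, 0.1] [0.29, -0.04, -0.34]
side 1570 [ 0.5701 -0.1109  0.1695] [-0.028 -0.264  0.964] [ 0.516 -0.153  0.155] [ 0.63  -0.069  0.185]
top 991 [ 0.5727 -0.1099  0.1706] [-0.03  -0.27   0.962] [ 0.52  -0.155  0.155] [ 0.626 -0.069  0.184]
```

View pics/m6.png

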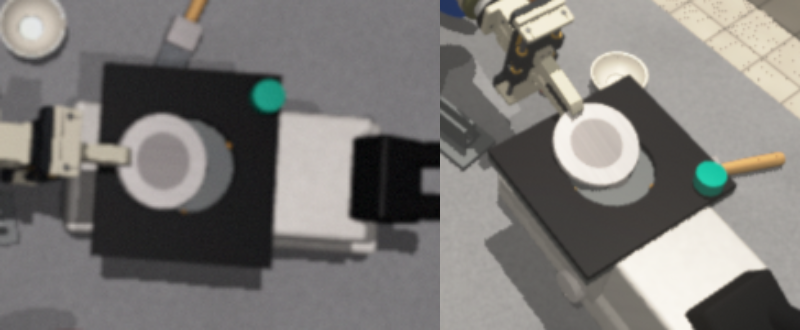

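The disc stayed on the lower finger and was dragged back about 26 mm with it. I'll re-grip, slide it back in, then release with the fingers sloping more steeply, so that the near edge slides down the pad instead of being dragged.

```bash
python3 -m creep '[[[1,0,0,0,0,0,0],[1,0,0,0,0,0,0],[1,0,0,0,0,0,-1],[1,0,0,0,0,0,-1],[1,-0.1,0.3,0,0,0,0],[1,-0.1,0.5,0,0,0,0],[1,-0.1,0.5,0,0,0,0],[1,0,0,0,0,0,0]]]' 30
python3 - <<'E'
from h import *
disc(.003,.170,15,1)
for n in("side","top"):
    c=cam(n);save(c,n+"7.png");P=pts(c);f=c["frame"].astype(int)
    m=(np.linalg.norm(P[...,:2]-S-[0,.02],axis=-1)<.075)&(P[...,2]>.162)&(P[...,2]<.2)&(f.min(-1)>110)
    k,l,st,ce=cv2.connectedComponentsWithStats(m.astype(np.uint8));i=1+st[1:,4].argmax();Q=P[l==i];A=Q-Q.mean(0);e,V=np.linalg.eigh(A.T@A);print(n,len(Q),Q.mean(0).round(4),(V[:,0]*np.sign(V[2,0])).round(3),Q.min(0).round(3),Q.max(0).round(3))
E
```

```text
t: 19.85
tool_pos: [0.5753, -0.0824, 0.1795]
orientation: [-2.064, -0.192, 2.036]
force: [0.9, 0.1, -1.5]
opening: 0.0094
t 19.85 tool [ 0.5753 -0.0824  0.1795] F [ 0.9  0.1 -1.5] op 0.0094 q [ 0.38  0.65  1.45 -1.11  1.81 -0.92]
total d [-0.0034 -0.0237 -0.0021] turn [ 0.4 -0.1 -0.1] rows 1
[-0.41, 2.36, 0.16] [0.36, -0.14, -0.09]
side 1961 [ 0.5704 -0.1128  0.1754] [-0.028 -0.279  0.96 ] [ 0.517 -0.163  0.162] [ 0.636 -0.055  0.2  ]
top 1262 [ 0.5739 -0.1122  0.1764] [-0.027 -0.278  0.96 ] [ 0.52  -0.164  0.162] [ 0.628 -0.062  0.199]
```

```bash
python3 -m creep '[[[1,-0.1,0.4,0,0.4,0,0],[1,-0.1,0.5,0.1,0,0,0],[1,-0.1,0.5,0.1,0,0,0],[1,-0.1,0.4,0,0,0,0],[1,0,0.3,0,0,0,0],[1,0,0,0,0,0,0],[1,0,0,0,0,0,0],[1,0,0,0,0,0,0]]]' 30
python3 - <<'E'
from h import *
disc(.003,.170,15,1)
E
```

```text
t: 20.75
tool_pos: [0.5723, -0.1025, 0.1784]
orientation: [-2.062, -0.189, 2.032]
force: [1.1, 4.8, -1.3]
opening: 0.0097
t 20.75 tool [ 0.5723 -0.1025  0.1784] F [ 1.1  4.8 -1.3] op 0.0097 q [ 0.35  0.62  1.49 -1.12  1.78 -0.92]
total d [-0.0003 -0.0035 -0.0011] turn [ 0.1 -0.2  0. ] rows 1
[0.01, 0.37, 0.0] [0.13, -0.21, 0.03]
```

```bash
python3 -m creep '[[[0.73,0,0,0,0,0,0],[0.73,-0.3,0,0,0,0,0],[0.73,-0.3,0,0,0,0,0],[0.73,0.2,0,0,0,0,-4],[0.73,0.2,0,0,0,0,-4],[0.73,0.2,0,0,0,0,-4],[0.73,0.1,0,0,0,0,-4],[0.73,0,0,0,0,0,0]]]' 30
python3 - <<'E'
from h import *
disc(.003,.170,32,1)
for n in("side","top"):
    c=cam(n);save(c,n+"8.png");P=pts(c);f=c["frame"].astype(int)
    m=(np.linalg.norm(P[...,:2]-S-[0,.005],axis=-1)<.075)&(P[...,2]>.162)&(P[...,2]<.2)&(f.min(-1)>110)
    k,l,st,ce=cv2.connectedComponentsWithStats(m.astype(np.uint8));i=1+st[1:,4].argmax();Q=P[l==i];A=Q-Q.mean(0);e,V=np.linalg.eigh(A.T@A);print(n,len(Q),Q.mean(0).round(4),(V[:,0]*np.sign(V[2,0])).round(3),Q.min(0).round(3),Q.max(0).round(3))
E
```

```text
t: 21.55
tool_pos: [0.5716, -0.1039, 0.1774]
orientation: [-1.905, -0.455, 1.86]
force: [-0.8, 1.9, -0.8]
opening: 0.025
t 21.55 tool [ 0.5716 -0.1039  0.1774] F [-0.8  1.9 -0.8] op 0.025 q [ 0.28  0.43  1.55 -0.93  1.64 -1.04]
total d [ 0.0001 -0.0055  0.0077] turn [ 0.1 -0.1 -0.6] rows 1
[-0.95, 0.06, -0.05] [0.06, -0.06, -0.57]
side 1915 [ 0.5656 -0.1329  0.1739] [-0.022 -0.252  0.968] [ 0.512 -0.182  0.162] [ 0.631 -0.074  0.2  ]
top 1169 [ 0.5691 -0.1329  0.1743] [-0.023 -0.25   0.968] [ 0.515 -0.182  0.162] [ 0.623 -0.085  0.2  ]
```

```bash
python3 -m creep '[[[0.73,0.5,-0.4,0,0,0,0],[0.73,0.4,-0.5,0,0,0,0],[0.73,0.7,-1.1,0,0,0,0],[0.73,1,-1.7,0,0,0,0],[0.73,0,-2,0,0,0,0],[0.73,0,-1,0,0,0,0],[0.73,0,0,0,0,0,0],[0.73,0,0,0,0,0,0]]]' 30
python3 - <<'E'
from h import *
disc(.003,.170,30,1)
for n in("side","top"):
    c=cam(n);save(c,n+"9.png");P=pts(c);f=c["frame"].astype(int)
    m=(np.linalg.norm(P[...,:2]-S-[0,.005],axis=-1)<.075)&(P[...,2]>.152)&(P[...,2]<.2)&(f.min(-1)>110)
    k,l,st,ce=cv2.connectedComponentsWithStats(m.astype(np.uint8));i=1+st[1:,4].argmax();Q=P[l==i];A=Q-Q.mean(0);e,V=np.linalg.eigh(A.T@A);print(n,len(Q),Q.mean(0).round(4),(V[:,0]*np.sign(V[2,0])).round(3),Q.min(0).round(3),Q.max(0).round(3))
a=cv2.imread("pics/top9.png")[150:300,330:530];b=cv2.imread("pics/side9.png")[200:400,300:520]
cv2.imwrite("pics/m9.png",np.hstack([cv2.resize(a,(440,330)),cv2.resize(b,(360,330))]))
E
```

```text
t: 22.45
tool_pos: [0.5744, -0.03, 0.185]
orientation: [-1.906, -0.434, 1.884]
force: [-0.8, -0.1, -0.4]
opening: 0.0251
t 22.45 tool [ 0.5744 -0.03    0.185 ] F [-0.8 -0.1 -0.4] op 0.0251 q [ 0.39  0.51  1.43 -0.9   1.76 -1.01]
total d [-0.0026 -0.0789 -0.0008] turn [-0.2  0.5  0.2] rows 1
[-3.9, 6.86, -0.36] [-0.2, 0.55, 0.17]
side 1995 [ 0.5665 -0.132   0.1649] [ 0.053 -0.09   0.995] [ 0.513 -0.186  0.152] [ 0.627 -0.07   0.175]
top 1418 [ 0.5698 -0.129   0.1661] [ 0.045 -0.09   0.995] [ 0.515 -0.184  0.152] [ 0.626 -0.075  0.176]
```

View pics/m9.png

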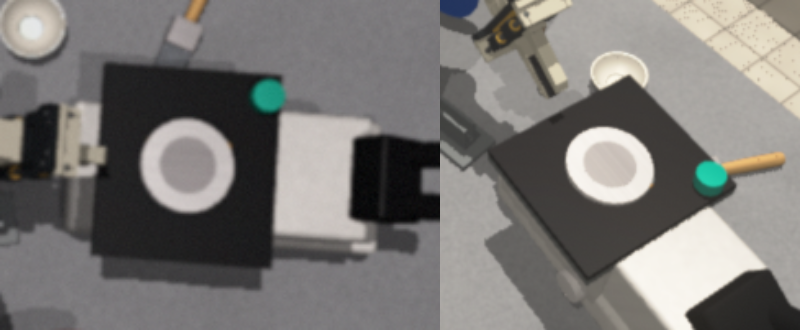

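The disc now lies in the opening, tilted about 6°. The far side is flush and it rides on the 60° and 180° balls, within about 1.3 mm of centred. Next I turn the tool down, close the fingers and press between those two balls.

```bash
python3 -m creep '[[[0.9,-2,-1,0,0,0,0],[1,-3,-1.5,0,0,0,0],[1,-2,-1,0,0,0,-7],[1,0,0,0,0,0,-8],[1,0,0,0,0,0,-8],[1,0,0,0,0,0,-8],[1,0,0,0,0,0,-8],[1,0,0,0,0,0,-8]]]' 30
python3 - <<'E'
from h import *
plan([.553,-.0945,.19],ys,[0,0,-1],4)
E
```

```text
t: 23.35
tool_pos: [0.5741, -0.0374, 0.277]
orientation: [-1.382, -1.044, 1.308]
force: [-0.5, -1.0, -0.3]
opening: 0.0004
t 23.35 tool [ 0.5741 -0.0374  0.277 ] F [-0.5 -1.  -0.3] op 0.0004 q [-0.02  0.07  1.44 -0.2   1.64 -1.53]
total d [-0.0211 -0.0571 -0.087 ] turn [ -0.2   0.5 -11.7] rows 4
[-0.99, 2.43, 0.42] [-0.04, 0.13, -2.93]
[-1.11, 2.37, 0.42] [-0.04, 0.13, -2.93]
[-1.23, 2.31, 0.41] [-0.04, 0.13, -2.93]
[-1.35, 2.25, 0.41] [-0.04, 0.13, -2.93]
```

```bash
python3 -m creep '[[[1,-1,1.8,0.4,0,0,-2.9],[1,-1.1,1.8,0.4,0,0,-2.9],[1,-1.2,1.8,0.4,0,0,-2.9],[1,-1.3,1.5,0.4,0,0,-2.9],[1,0,0,0,0,0,0],[1,0,0,0,0,0,0],[1,0,0,0,0,0,0],[1,0,0,0,0,0,0]]]' 30
python3 - <<'E'
from h import *
plan([.553,-.0945,.19],ys,[0,0,-1],1)
E
```

```text
t: 24.15
tool_pos: [0.5553, -0.1021, 0.2314]
orientation: [-1.262, -1.168, 1.141]
force: [0.0, 0.4, -0.7]
opening: 0.0004
t 24.15 tool [ 0.5553 -0.1021  0.2314] F [ 0.   0.4 -0.7] op 0.0004 q [-0.28  0.    1.58  0.01  1.54 -1.77]
total d [-0.0023  0.0076 -0.0414] turn [1.3 0.2 0. ] rows 1
[0.74, 4.13, 0.38] [1.32, 0.15, 0.04]
```

```bash
python3 -m creep '[[[1,0.7,1,0.4,1.3,0,0],[1,0,2,0,0,0,0],[1,0,2,0,0,0,0],[1,0,0.9,0,0,0,0],[1,0,0,0,0,0,0],[1,0,0,0,0,0,0],[1,0,0,0,0,0,0],[1,0,0,0,0,0,0]]]' 30
python3 - <<'E'
from h import *
plan([.553,-.0945,.157],ys,[0,0,-1],1)
E
```

```text
t: 24.95
tool_pos: [0.554, -0.0882, 0.1726]
orientation: [-1.241, -1.157, 1.159]
force: [-0.2, 0.1, 0.4]
opening: 0.001
t 24.95 tool [ 0.554  -0.0882  0.1726] F [-0.2  0.1  0.4] op 0.001 q [-0.25  0.04  1.64 -0.    1.46 -1.75]
total d [-0.001  -0.0063 -0.0156] turn [-0.   0.7 -0.1] rows 1
[-0.63, 1.56, 0.05] [-0.04, 0.65, -0.06]
```

```bash
python3 -m creep '[[[1,-0.6,0.5,0,0,0.6,0],[1,0,0.4,0,0,0,0],[1,0,0.2,0,0,0,0],[1,0,0.2,0,0,0,0],[1,0,0.2,0,0,0,0],[1,0,0.2,0,0,0,0],[1,0,0.2,0,0,0,0],[1,0,0.2,0,0,0,0]]]' 30
python3 - <<'E'
from h import *
plan([.553,-.0945,.157],ys,[0,0,-1],1)
E
```

```text
t: 25.75
tool_pos: [0.5557, -0.0958, 0.1546]
orientation: [-1.252, -1.152, 1.148]
force: [-1.5, 0.7, 2.8]
opening: 0.0003
t 25.75 tool [ 0.5557 -0.0958  0.1546] F [-1.5  0.7  2.8] op 0.0003 q [-0.26  0.06  1.66 -0.    1.42 -1.75]
total d [-0.0027  0.0013  0.0024] turn [ 0.3 -0.1 -0.1] rows 1
[0.11, -0.24, 0.28] [0.32, -0.06, -0.13]
```

Contact has begun (2.8 N), so I'll press on in small steps.

```bash
python3 -m creep '[[[1,0,0.3,0,0,0,0],[1,0,0.3,0,0,0,0],[1,0,0.3,0,0,0,0],[1,0,0.4,0,0,0,0],[1,0,0.4,0,0,0,0],[1,0,0.4,0,0,0,0],[1,0,0.4,0,0,0,0],[1,0,0.4,0,0,0,0]]]' 30
```

```text
t: 26.55
tool_pos: [0.5563, -0.0959, 0.1482]
orientation: [-1.258, -1.156, 1.148]
force: [-17.7, 4.6, 31.6]
opening: 0.0001
```

```bash
python3 -m creep '[[[1,0,-1,0,0,0,0],[1,0,-2,0,0,0,0],[1,0,-2,0,0,0,0],[1,3,-2,0,0,0,0],[1,4,-2,0,0,0,0],[1,4,0,0,0,0,0],[1,0,0,0,0,0,0],[1,0,0,0,0,0,0]]]' 30
cat >> h.py <<'E'
def level(tag):
    for n in("side","top"):
        c=cam(n);save(c,n+tag+".png");P=pts(c);f=c["frame"].astype(int);K=c["intrinsics"]
        m=(np.linalg.norm(P[...,:2]-S,axis=-1)<.07)&(P[...,2]>.152)&(P[...,2]<.18)&(f.min(-1)>110)
        k,l,st,ce=cv2.connectedComponentsWithStats(m.astype(np.uint8));i=1+st[1:,4].argmax();Q=P[l==i];A=Q-Q.mean(0);e,V=np.linalg.eigh(A.T@A)
        q=P[(np.linalg.norm(P[...,:2]-S,axis=-1)>.075)&(np.linalg.norm(P[...,:2]-S,axis=-1)<.1)&(abs(P[...,2]-.16)<.01)&(f.max(-1)<60)]
        co=max(cv2.findContours((l==i).astype(np.uint8),0,1)[0],key=len)
        h=cv2.convexHull(co)[:,0];d=np.c_[(h-K[[0,1],[2,2]])/K[0,0],np.ones(len(h))]@c["R"];o=-c["R"].T@c["t"]
        W=(o+d*((Q[:,2].mean()-o[2])/d[:,2])[:,None])[:,:2]
        print(n,len(Q),"mean",Q.mean(0).round(4),"normal",(V[:,0]*np.sign(V[2,0])).round(3),"stage z",q[:,2].mean().round(4),"circle",cv2.minEnclosingCircle(W.astype(np.float32)))
E
python3 - <<'E'
from h import *
s,R=pose();print(s["tool_pos"],s["force"].round(1))
level("10")
a=cv2.imread("pics/top10.png")[150:300,330:530];b=cv2.imread("pics/side10.png")[200:400,300:520]
cv2.imwrite("pics/m10.png",np.hstack([cv2.resize(a,(440,330)),cv2.resize(b,(360,330))]))
E
```

```text
t: 27.35
tool_pos: [0.5644, 0.0171, 0.2398]
orientation: [-1.26, -1.155, 1.146]
force: [-0.2, -0.1, -0.4]
opening: 0.0002
[0.56444325 0.01707623 0.23980868] [-0.2 -0.1 -0.4]
side 1941 mean [ 0.5687 -0.1331  0.1599] normal [0. 0. 1.] stage z 0.16 circle ((0.5690937042236328, -0.131573885679245), 0.05660409480333328)
top 161 mean [ 0.5687 -0.1743  0.1604] normal [-0.007 -0.146  0.989] stage z 0.1608 circle ((0.5685275793075562, -0.169660747051239), 0.03792286291718483)
```

View pics/m10.png

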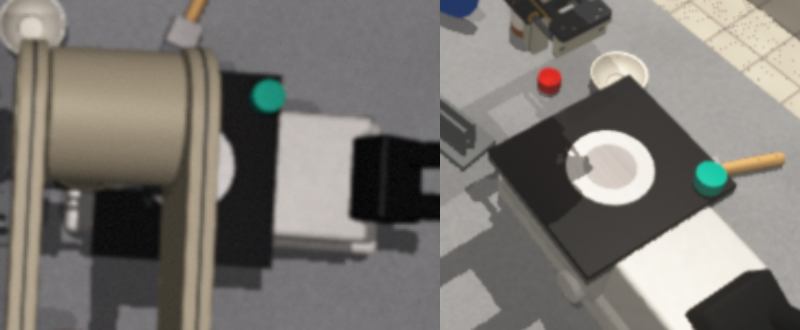

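```bash
python3 -c "
from plant import robot; print(robot.close_job())"
```

```text
the job is handed in; nothing more can be done
None
```

The round insert is in the stage opening and pressed home; I handed the job in at about 27.5 s of the 67 s allowed.

**Final checks (side camera)**
- The insert's top face was at 0.1599 m against the stage top at 0.1600 m. Its tilt was zero to three decimals.
- I judged centring by the recess's 1.25 mm clearance. The side-view circle fit agreed to within about 2 mm of the opening as I measured it, which is the calibration limit.
- The arm was well clear of everything and the force reading was near zero.

**What disagreed or failed**
- **Final top view:** the arm blocked it, so its numbers were unusable and the final check rests on the side view alone.
- **First grasp:** it closed on nothing. The fingertips really sit about 12 mm behind the reported TCP, not 11 mm ahead of it. I grasped again about 24 mm lower.
- **First release:** the insert was dragged back about 26 mm on the lower finger. I gripped it again, slid it back in, and released it with the fingers sloping more steeply.
- **Press:** the force was 31.6 N downward with 17.7 N sideways at its end. That is below the limits but more than the hinted 10–20 N.
- **Not measured again at the end:** the square insert and the samples. The square had not moved after the failed grasp, and the teal and red samples and the dish looked unmoved in the last picture.

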